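# Index the bottle carousel and take off the push-and-turn cap

### The job

Turn the bottle carousel (there is a black handle on its hub) one click so that the orange-capped bottle stands beside the red paint dish. Then press the bottle's safety cap down, twist it anticlockwise (seen from above) while it is pressed until it is free, and lift it straight up, 4 to 14 cm clear of the bottle mouth. Finish still holding the cap there, level, still and right above the bottle; leave the dishes and the other loose things where they stand.

Things in the scene. Friction and masses are not known exactly. Their poses are not given: they have to be found in the camera images.
- carousel (a joint): Angle of the carousel disc (rad, 0 at the start, + anticlockwise from above). Detents snap in and hold at -1.047, 0 and +1.047 (one click = 60 degrees either way); stops at +-1.2. Some 0.6 N m at the hub carries it out of one; within 0.05 rad of the next it snaps in. The click wanted, + or -, is the one that brings the bottle beside the red dish.
- carousel_base: Black round foot, 210 mm wide, fixed on the desk; origin on the desk at the carousel's axis, -x points to where the bottle starts. Above it the aluminium disc, 244 mm wide, top 32 mm above the desk, with six pads 92 mm from the axis: one holds the bottle, the pads 60 degrees either side of it are empty, the rest hold fixed paint jars 36 mm wide, 44 mm tall.
- hub_handle (a point): Centre of the black bar handle on the carousel's axis, 173 mm above the desk: 16 mm thick along its x, 54 mm long along its y, 24 mm tall (161 to 185 mm above the desk), on a 14 mm post; higher than the cap. Pinch it across its 16 mm from above and turn it: it turns the disc. Its -x axis points to the bottle.
- bottle: Amber bottle, 52 mm wide with a pale label band, grey neck 39 mm wide; clamped to the disc 92 mm from the axis, turning only with it. Origin at its underside, 32 mm above the desk; -x points outward from the carousel. The neck ends 88 mm above this origin.
- mouth (a point): Centre of the mouth of the bottle's neck, 120 mm above the desk, z up. Two openings in the neck let the cap's lugs out once it is twisted 58 to 90 degrees anticlockwise from the locked start (best 74 degrees, 1.29 rad); a stop is at 93. Clockwise it does not turn.
- cap: Loose orange ribbed safety cap, 44 mm wide, about 40 g. Origin on its axis at the foot of its plug. Grip part 16 to 40 mm above the origin; below it a plug 18 mm wide with two lugs, 31 mm over both, locked in the neck. Locked: origin 10 mm below the mouth, cap x along bottle x (white ticks on top along x). One grasp on the grip part, at any yaw, serves to press, twist and lift.
- cap_grip (a point): Centre of the cap's round grip part (44 mm wide, 24 mm tall, from 12 mm below to 12 mm above this point), on the cap's axis, 28 mm above the cap's origin; at the start 138 mm above the desk. A gap of 6 mm with a black seal lies between grip part and neck: the cap can be pressed down by 6 mm, until it sits hard on the neck.
- seat_spring (a joint): How far the spring seat in the neck is down (m): 0 cap off, 0.001 cap locked, at most 0.007. It pushes the cap up with 5 N when locked, 8 N at 3.5 mm further down, 10 N at 6 mm. The cap turns only while it is held 4 to 6 mm below its start height (reading 0.005 to 0.007); unpressed it has about 5 degrees of play.
- red_dish: Small open metal dish with a red floor, 41 mm wide, 11 mm tall, loose on the desk, about 170 mm from the carousel's axis and about 60 degrees to one side (either one) of where the bottle starts; origin at its underside.
- grey_dish: A like dish with a grey floor, on the other side of the bottle's start; a bystander.
- dropper: Small white bottle with a red tip, 29 mm wide, 88 mm tall, loose; a bystander. Origin at its underside.
- red_part: Small red model part, 18x42x11 mm, loose; a bystander. Origin at its underside.
There are look-alikes about, which are no part of the job. Of the things that look like the red_dish, take the one that is nearest to the robot's base at the start.

How it is judged:
By the outcome, as a careful person would: the job done as asked, in the order asked, and still so for the second after the job is handed in, while the arm keeps its last pose, push and grip.
It also fails if it takes over 45 s, if anything falls off the work surface, if the arm or the gripper's body presses on something with over 40 N, if the wrist force passes 120 N, or if a joint passes its speed limit or range.

### The arm

A 6-joint arm with a two-finger parallel gripper is mounted at the origin on a cart in front of the work surface, level with it; the furniture and walls round the work are solid. World frame = base frame: x ahead of the robot, y to its left, z up, the work surface at z = 0. Lengths are in m, angles in degrees, forces in N, time in s.
With the tool pointing down it reaches from about 0.425 to 0.95 m from the base axis. Payload 3.5 kg.
Tool frame: the origin (TCP) lies on the centre line of the jaws, within the pads' length; the fingertips stand 8 mm ahead of it and the grasp point (between the pads) lies 11 mm behind it (bot.tcp_to_tips is the distance from the TCP to the fingertips, in m); z points along the fingers, y is the line along which they close (so a half turn about z gives the same grasp; the last joint's range is limited). The gripper opens to 85 mm and grips with 20 to 120 N. Pads are 22 mm wide; open, the fingers measure 114 mm over their backs; the gripper's body (76 mm by 85 mm) begins 54 mm behind the grasp point. The pads swing forward as they close: fully open they stand 13 mm farther back than shut.
Start: joints at [64.973, 16.404, 90.338, -0, 73.258, -8.594], TCP at [0.191, 0.647, 0.239] pointing down, gripper open.
Joint ranges: [-158.93, 158.93], [-51.34, 127.21], [12.03, 142.37], [-87.48, 267.48], [13.55, 161.25], [-162.69, 162.69]. Speed limits (degrees/s): [159.86, 159.86, 180, 180, 180, 180].

### API

Orientations are given as a 3x3 rotation matrix whose columns are the frame's x, y, z axes.
In Python, from workcell import bot gives the robot as it stands. The module is installed in compiled form; this text tells all that it offers. Calls block until the motion is done:
- bot.movep(position, orientation): joint-space move of the TCP to a pose.
- bot.move_straight(position, feed=0.15, ori=None): straight line of the TCP; ori=None keeps the orientation; feed is the mean speed in m/s.
- bot.goto_joints(angles): joint-space move.
- bot.gripper_open() and bot.grasp(squeeze=None): open the fingers fully, or close them until they stop; squeeze is the grip in N (None keeps the last).
- bot.wait(seconds).
- bot.solve_ik(position, orientation): joint angles nearest the present ones, or None.
- bot.state(): the state.
- bot.get_image(name): name is "scene" or "top"; returns the picture (400x640x3 uint8, red, green, blue); there is no depth.
- bot.get_calibration(name): a dict with "camera_matrix" (3x3 intrinsics, pixels), "R" (3x3) and "t" (3): a world point X has camera coordinates R X + t. Camera axes: x right, y down, z forward; pixel columns grow to the right and rows downward; lengths in m; the calibration is good to about 2 mm. A picture is of the moment at which its call begins. get_calibration takes no time and is no camera call.
A pose or a line that the arm cannot do raises bot.Unreachable and nothing moves.
- bot.finish_job(): hands the job in; it is judged then, once.
The state is a dict: "time_s": time; "joint_positions": joint angles; "joint_velocities": joint speeds; "joint_efforts": joint torques, N m; "eef_pos": TCP position; "ee_rot": TCP orientation; "ft_force": force on the tool from outside, world axes, zero at the start; "ft_torque": the same for the moment, N m; "finger_gap": finger opening in m; "grip_force": force on a finger pad.
Only numpy, scipy, OpenCV 4.12 (cv2) and the standard library are available. Lean on these libraries where they do the work, as an engineer would, in place of code of your own. Each camera call takes 0.05 s, during which the arm holds its last target. There are 200 camera calls.

## Working session

There is one attempt and no reset: what is moved stays moved. The work goes in short steps, each a Python script; the robot and the scene stay as the last script left them, time stands still between calls to the robot, and variables do not carry over. Pictures are saved under pics/ and viewed, at most 10 in all, crops included, and the job is handed in when it is done.

```bash
mkdir -p pics; cat > h.py <<'E'
import numpy as np, cv2
from workcell import bot
def ray(cam,u,v,z):
    c=bot.get_calibration(cam);K=np.array(c["camera_matrix"]);R=np.array(c["R"]);t=np.array(c["t"]).ravel()
    o=-R.T@t; d=R.T@np.linalg.solve(K,[u,v,1.]); return o+d*(z-o[2])/d[2]
def proj(cam,X):
    c=bot.get_calibration(cam);p=np.array(c["camera_matrix"])@(np.array(c["R"])@np.array(X)+np.array(c["t"]).ravel());return p[:2]/p[2]
def down(yaw): # tool y axis (closing) at yaw (rad) from world x
    y=np.array([np.cos(yaw),np.sin(yaw),0]);z=np.array([0,0,-1.]);return np.column_stack([np.cross(y,z),y,z])
E
python3 - <<'E'
from h import *
for n in("scene","top"):
    im=bot.get_image(n);cv2.imwrite(f"pics/{n}0.png",im[:,:,::-1])
    c=bot.get_calibration(n);print(n,-np.array(c["R"]).T@np.array(c["t"]).ravel())
s=bot.state();print(s["time_s"],s["ee_rot"],s["finger_gap"])
E
```

```text
scene [-0.06453387 -0.45724078  0.85653887]
top [0.25288791 0.08348196 1.27096518]
0.1 [[-9.59140613e-01  2.82928251e-01 -9.43580617e-04]
 [ 2.82929622e-01  9.59138578e-01 -2.00424641e-03]
 [ 3.37966641e-04 -2.18932104e-03 -9.99997546e-01]] 0.08529799762823446
```

View pics/top0.png

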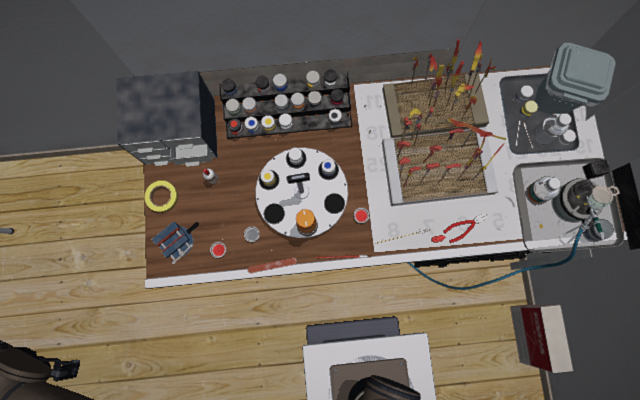

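View pics/scene0.png

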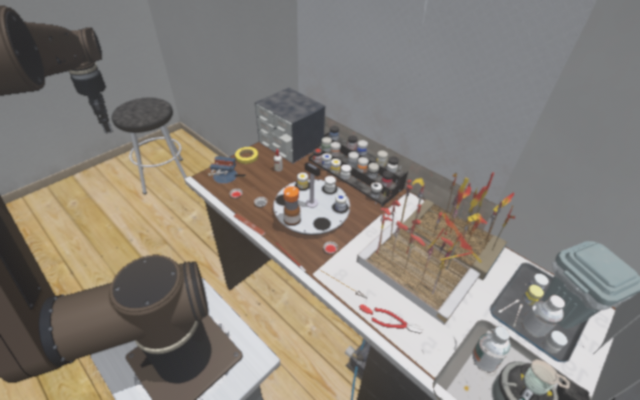

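The top view shows the disc at about (301,192), the orange cap at (306,217) and the handle at (298,178). The dish candidates are red (361,215), red (218,250) and grey (252,234). The scene view shows the same things: cap (292,192), red dishes (331,247) and (236,193), grey dish (260,202). Next I measure them and enlarge a crop.

```bash
python3 - <<'E'
from h import *
im=cv2.imread("pics/top0.png");hsv=cv2.cvtColor(im,cv2.COLOR_BGR2HSV)
def blobs(m,box):
    mm=np.zeros_like(m);x0,y0,x1,y1=box;mm[y0:y1,x0:x1]=m[y0:y1,x0:x1]
    n,l,s,c=cv2.connectedComponentsWithStats(mm);return [(c[i],s[i,4],s[i,:4]) for i in range(1,n) if s[i,4]>15]
box=(145,140,375,285)
red=cv2.inRange(hsv,(0,150,110),(5,255,255))|cv2.inRange(hsv,(172,120,110),(180,255,255))
for c,a,b in blobs(red,box):print("red",c.round(1),a,b,ray("top",*c,.003).round(4),np.hypot(*ray("top",*c,.003)[:2]))
for c,a,b in blobs(cv2.inRange(hsv,(8,150,120),(18,255,255)),(280,195,330,240)):print("orange",c,a,b,ray("top",*c,.150).round(4))
# disc: bright low-sat
m=cv2.inRange(hsv,(0,0,150),(180,60,255));mm=np.zeros_like(m);mm[142:242,250:352]=m[142:242,250:352]
cs,_=cv2.findContours(mm,cv2.RETR_EXTERNAL,cv2.CHAIN_APPROX_NONE);c=max(cs,key=cv2.contourArea)
P=np.array([ray("top",*p[0],.032)[:2] for p in cv2.convexHull(c)],np.float32)
print("disc",cv2.minEnclosingCircle(P),"fitEllipse",cv2.fitEllipse(P))
for c,a,b in blobs(cv2.inRange(hsv,(0,0,0),(180,255,60)),(280,168,318,192)):
    print("black",c,a,b,ray("top",*c,.185).round(4))
print("grey",ray("top",252,234,.003))
cv2.imwrite("pics/crop1.png",cv2.resize(im[140:280,150:375],None,fx=3.5,fy=3.5,interpolation=cv2.INTER_CUBIC))
E
```

```text
red [360.9 215.4] 88 [356 211  11  10] [ 0.4646 -0.0273  0.003 ] 0.46538802701682025
red [218.3 249.5] 89 [213 245  11  10] [0.4117 0.3562 0.003 ] 0.5443928385871424
red [345.6 256.4] 39 [335 255  24   3] [0.3604 0.0251 0.003 ] 0.36124223139283124
orange [304.98230088 218.31858407] 226 [297 210  18  18] [0.4463 0.1175 0.15  ]
disc ((0.5398505926132202, 0.12402506917715073), 0.1217249184846878) fitEllipse ((0.5396105647087097, 0.12419996410608292), (0.24078913033008575, 0.24222557246685028), 2.240570068359375)
black [298.04807692 178.54807692] 104 [287 173  23  10] [0.535 0.124 0.185]
grey [0.44376331 0.26528407 0.003     ]
```

View pics/crop1.png

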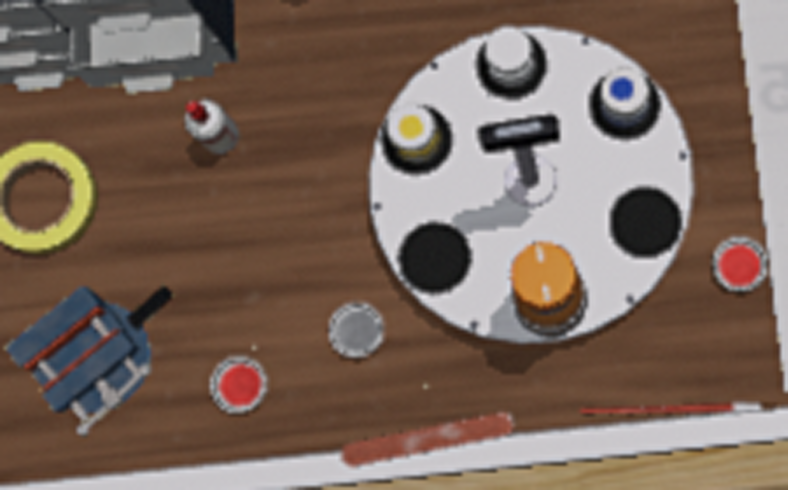

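The two look-alike red dishes are A at (361,215), 0.465 m from the base, and B at (218,250), 0.544 m. I take A: it is nearer, and it lies 0.169 m from the axis at azimuth 243.6°, which is +60° from the bottle at 184°. The enlarged crop confirms it. The grey dish is the mirror at −60°. So the click wanted is **+** (anticlockwise). The measured bottle radius of 93 mm agrees with the given 92 mm.

```bash
python3 - <<'E'
from h import *
A=np.array([.5395,.124]);Y=np.radians(4)
bot.movep([*A,.25],down(Y))
bot.move_straight([*A,.163],feed=.1)
f0=np.array(bot.state()["ft_force"])
bot.grasp(100)
s=bot.state();print(s["time_s"],s["finger_gap"],s["grip_force"],np.round(s["eef_pos"],4),np.round(f0,1),np.round(s["ft_force"],1),np.round(s["joint_positions"],1))
cv2.imwrite("pics/top1.png",bot.get_image("top")[:,:,::-1][100:280,200:400])
E
```

```text
4.0167 0.014647894575613015 97.7820074558258 [0.5407 0.1241 0.1636] [ 0.1  0.4 -0.5] [ 5.3  1.  -0.9] [  2.4   5.6 111.2   0.   63.   -1.6]
```

```bash
python3 - <<'E'
from h import *
q0=np.array(bot.state()["joint_positions"])
for a in (15,30,45,61):
    q=q0.copy();q[5]-=a;bot.goto_joints(q);s=bot.state()
    print(s["time_s"],np.round(s["joint_positions"][5],1),np.round(s["ft_force"],1),np.round(s["ft_torque"],2),np.round(s["eef_pos"],4),s["finger_gap"])
bot.wait(.2);bot.gripper_open()
p=np.array(bot.state()["eef_pos"])
bot.move_straight([p[0],p[1],.25],feed=.15)
bot.movep([p[0]+.0,p[1]+.2,.27],down(np.radians(30)))
im=bot.get_image("top")[:,:,::-1];cv2.imwrite("pics/top2.png",im)
im2=bot.get_image("scene")[:,:,::-1];cv2.imwrite("pics/scene2.png",im2)
cv2.imwrite("pics/crop2.png",cv2.resize(np.hstack([im[140:280,200:400],im2[140:280,200:400]]),None,fx=2,fy=2,interpolation=cv2.INTER_CUBIC))
hsv=cv2.cvtColor(np.ascontiguousarray(im),cv2.COLOR_BGR2HSV);m=cv2.inRange(hsv,(8,150,120),(18,255,255));m[:140]=0;m[280:]=0;m[:,:250]=0;m[:,370:]=0
n,l,st,c=cv2.connectedComponentsWithStats(m);i=1+np.argmax(st[1:,4]);print(c[i],st[i],ray("top",*c[i],.145))
print(bot.state()["time_s"])
E
```

```text
4.425 -16.5 [ 2.7  2.5 -1.2] [ 0.22 -0.24 -0.01] [0.541  0.1239 0.1637] 0.014237553222072217
4.7833 -31.5 [ 4.   2.1 -1.6] [ 0.28 -0.55  0.29] [0.5412 0.1241 0.1637] 0.014465112338840085
5.1417 -46.5 [ 4.7  2.7 -1.4] [ 0.39 -0.66  0.06] [0.5414 0.1242 0.1636] 0.014758664607174352
5.5167 -62.5 [ 5.7  2.9 -2.3] [ 0.5  -0.7  -0.07] [0.5415 0.1245 0.1636] 0.014097670662157434
[334.84931507 193.543379  ] [326 185  18  18 219] [0.49981181 0.04112176 0.145     ]
8.125
```

View pics/crop2.png

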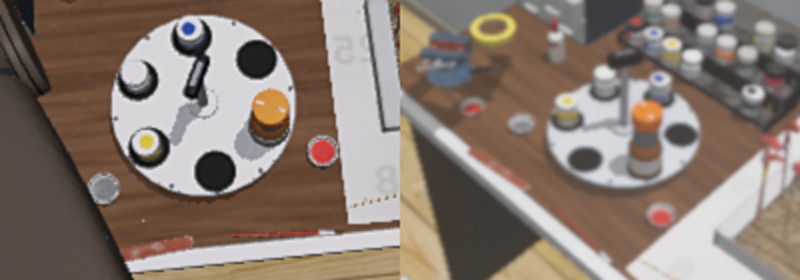

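The bottle now stands beside red dish A. In the crop's left (top-camera) half the cap is at (269,107) and the dish at (322,151). The cap, measured at (0.500, 0.041), matches the +60° prediction. The dish and bystanders have not moved. Next: grasp and press.

```bash
python3 - <<'E'
from h import *
C=np.array([.5005,.0415]);Y=np.radians(-26)
bot.movep([*C,.25],down(Y))
bot.move_straight([*C,.131],feed=.1)
def show(t):
    s=bot.state();print(t,s["time_s"],round(s["finger_gap"],4),round(s["grip_force"],1),np.round(s["eef_pos"],4),np.round(s["ft_force"],1),np.round(s["ft_torque"],2),np.round(s["joint_positions"][5],1));return s
show("at");bot.grasp(80);bot.wait(.2);s=show("grasp");p=np.array(s["eef_pos"])
for d in (.002,.004,.005,.0055):
    bot.move_straight([*C,p[2]-d],feed=.02);bot.wait(.1);show(d)
E
```

```text
at 10.5667 0.0858 0.0 [0.5011 0.0414 0.1318] [-0.1  0.2  0. ] [0.02 0.02 0.01] 19.1
grasp 11.2417 0.042 80.7 [0.501  0.0414 0.1317] [-1.2 -1.5  5.2] [-0.09  0.09  0.01] 19.2
0.002 11.5917 0.042 80.8 [0.501  0.0414 0.1302] [-0.4 -0.4  5.5] [-0.06  0.15 -0.02] 19.2
0.004 11.9417 0.0419 80.8 [0.5013 0.0413 0.1287] [-0.3 -0.6  7.1] [-0.13  0.19 -0.03] 19.1
0.005 12.2917 0.0416 80.9 [0.5013 0.0413 0.1278] [-0.8  0.1  6.3] [-0.05  0.18  0.01] 19.1
0.0055 12.6417 0.0418 80.9 [0.5014 0.0413 0.1274] [-1.6 -0.2  7.5] [-0.14  0.19  0.01] 19.1
```

```bash
python3 - <<'E'
from h import *
C=np.array([.5005,.0415])
def show(t):
    s=bot.state();print(t,s["time_s"],round(s["finger_gap"],4),round(s["grip_force"],1),np.round(s["eef_pos"],4),np.round(s["ft_force"],1),np.round(s["ft_torque"],2),np.round(s["joint_positions"][5],1));return s
z=.1317-.0055
for i in range(8):
    z-=.0005;bot.move_straight([*C,z],feed=.02);bot.wait(.15)
    s=show(round(z,4))
    if s["ft_force"][2]>10.5 or s["eef_pos"][2]<.1317-.0056:break
E
```

```text
0.1257 13.0417 0.042 80.9 [0.5015 0.0412 0.1271] [ 0.  -1.7  8.1] [-0.08  0.16  0.02] 19.1
0.1252 13.4417 0.0421 80.9 [0.5015 0.0412 0.1267] [-0.9 -0.8  8.3] [-0.16  0.25  0.06] 19.1
0.1247 13.8417 0.0415 80.9 [0.5016 0.0412 0.1263] [-2.1 -1.2  8.4] [-0.18  0.29  0.04] 19.1
0.1242 14.2417 0.042 81.0 [0.5017 0.0412 0.1259] [-1.5 -0.4  9.2] [-0.14  0.28 -0.01] 19.1
```

```bash
python3 - <<'E'
from h import *
C=np.array([.5005,.0415]);z=.1242
def show(t):
    s=bot.state();print(t,s["time_s"],round(s["finger_gap"],4),np.round(s["eef_pos"],4),np.round(s["ft_force"],1),np.round(s["ft_torque"],2),np.round(s["joint_positions"][5],1));return s
for a in (10,25,40,55,65,75):
    q=bot.solve_ik([*C,z],down(np.radians(-26+a)));bot.goto_joints(q)
    s=show(a)
    if abs(s["ft_torque"][2])>1.2:print("stuck?");break
bot.wait(.2);show("end")
im=bot.get_image("top")[:,:,::-1];im2=bot.get_image("scene")[:,:,::-1]
cv2.imwrite("pics/crop3.png",cv2.resize(np.hstack([im[140:280,250:400],im2[140:280,250:400]]),None,fx=2.6,fy=2.6,interpolation=cv2.INTER_CUBIC))
E
```

```text
10 14.5333 0.0419 [0.502  0.0414 0.126 ] [-1.7 -0.5  9.5] [-0.02  0.17  0.09] 9.1
25 14.8917 0.042 [0.5021 0.0415 0.1261] [0.2 0.1 9.6] [0.06 0.05 0.02] -5.9
40 15.25 0.0421 [0.5021 0.0415 0.1261] [-0.7 -0.2  8.2] [-0.01  0.01  0.05] -20.9
55 15.6083 0.0421 [0.5021 0.0415 0.1261] [ 0.1 -0.6  8.6] [0.03 0.11 0.02] -35.9
65 15.9 0.0419 [0.5021 0.0414 0.1261] [ 0.5 -0.2  8.3] [0.02 0.08 0.02] -45.9
75 16.1917 0.0416 [0.5021 0.0415 0.1261] [-0.  -1.3  8.8] [-0.    0.17  0.06] -55.9
end 16.3917 0.0422 [0.5021 0.0414 0.1261] [0.4 0.4 9.2] [-0.02  0.08 -0.01] -55.9
```

View pics/crop3.png

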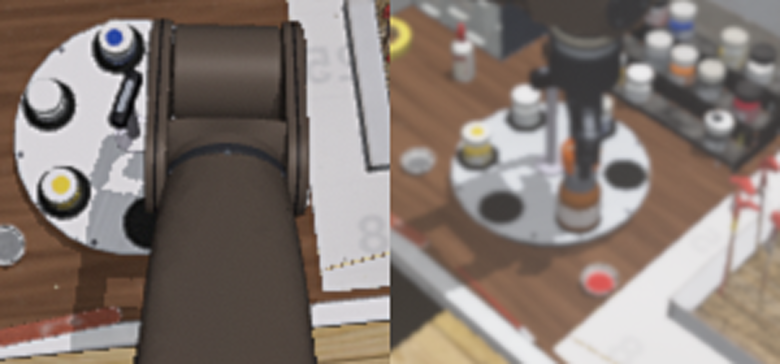

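In the scene half of the crop the jaws hold the cap on the bottle, at about (570,155). The carousel has not moved and the twist torque stayed low, so the cap turned under spring load. Now I lift it, watching the force.

```bash
python3 - <<'E'
from h import *
C=np.array([.501,.0415])
def show(t):
    s=bot.state();print(t,s["time_s"],round(s["finger_gap"],4),round(s["grip_force"],1),np.round(s["eef_pos"],4),np.round(s["ft_force"],1),np.round(s["ft_torque"],2),np.round(s["joint_velocities"],2).max());return s
ok=True
for z in (.128,.131,.134,.137,.141,.146):
    bot.move_straight([*C,z],feed=.03);s=show(z)
    if s["ft_force"][2]<-8:print("stuck");ok=False;break
if ok:
    bot.move_straight([*C,.212],feed=.08);bot.wait(.5);show("up")
im=bot.get_image("top")[:,:,::-1];im2=bot.get_image("scene")[:,:,::-1]
cv2.imwrite("pics/crop4.png",cv2.resize(np.hstack([im[140:280,250:400],im2[140:280,250:400]]),None,fx=2.6,fy=2.6,interpolation=cv2.INTER_CUBIC))
E
```

```text
0.128 16.7667 0.0415 80.8 [0.5021 0.0415 0.1292] [0.7 0.1 6. ] [-0.01  0.07 -0.02] 0.12
0.131 17.0167 0.0419 80.7 [0.5016 0.0417 0.1316] [0.2 2.1 4.7] [ 0.14 -0.05  0.  ] 0.27
0.134 17.2667 0.042 80.8 [0.5    0.0416 0.1329] [-0.2  0.   0.2] [-0.02  0.02 -0.06] 0.34
0.137 17.5167 0.042 80.8 [0.5007 0.0415 0.1367] [-0.1 -0.4  0.2] [ 0.04  0.   -0.02] 0.15
0.141 17.8 0.0422 80.8 [0.5012 0.0415 0.1414] [-0.3  0.4 -0.4] [-0.04  0.03  0.01] 0.15
0.146 18.1167 0.0419 80.8 [0.5012 0.0415 0.1464] [ 0.1  0.7 -0.8] [-0.03  0.01  0.03] 0.41
up 19.5917 0.042 80.8 [0.501  0.0415 0.2119] [-0.2  0.1  0.4] [ 0.05 -0.01 -0.03] 0.01
```

View pics/crop4.png

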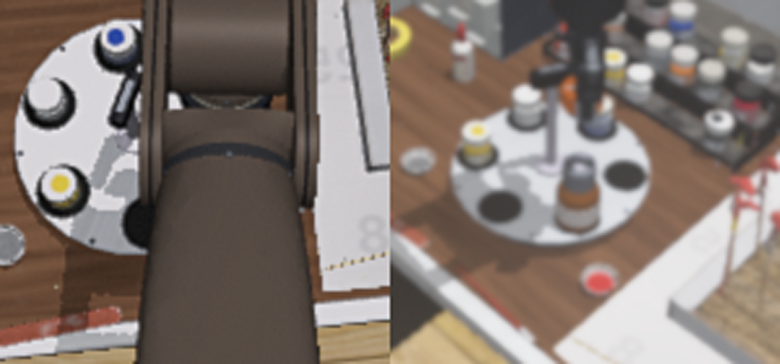

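The scene half shows the open grey neck at (580,165) and the orange cap in the jaws at (572,95), still and directly above it. The cap's foot is about 70 mm above the mouth.

```bash
python3 -c "
from h import *
print(bot.finish_job())"
```

```text
the job is handed in; nothing more can be done
None
```

I turned the carousel one click (+60°) so the bottle stands beside the red dish nearest the base, then pressed and twisted the cap free. I handed the job in at about 20 s with the cap held still, about 70 mm above the mouth; the handover gave no verdict.

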